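Set the carrier track of a microscope stage with its eccentric bolt

TASK

With the steel setting gauge standing in the track of the microscope stage, turn the winged eccentric bolt until the sprung guide leaves the gauge about a millimetre of play, so that it is neither pinched nor loose. Then check the setting: slide the gauge along the track, without lifting it out, right up to the end stop and leave it there. Leave the other things on the bench where they are.

Things in the scene. Friction and masses are not known exactly. Their poses are not given: they have to be found in the camera images.
- stage: Aluminium microscope stage plate fixed to the bench, 173 mm (x) by 270 mm (y), its top 20 mm above the bench. Origin on the bench level under the middle of the track; z up, x points across the track from the guide to the fence, y along the track towards the end stop. A black end stop block, 18 mm high, is bolted across the track; its face lies at y = 105 mm. Two small spring housings (16 mm high) stand at x = -68, y = -68 and 68 mm.
- fence: Black fence bar, fixed, 16 mm wide, 16 mm high, along the track from y = -110 to 100 mm. Origin on its working face (the face towards the guide), at the level of the stage top and at the stage's y = 0; axes parallel to the stage's. It is clamped through slots, each time 13 to 17 mm from the stage origin in x. The gap of the track is the distance from this face to the guide's face, so the face of the guide lies at x = -gap here.
- guide_face (a point): Middle (y = 0) of the working face of the guide, 8 mm above the stage top. The guide is a black bar 190 mm long (y = -95 to 95 mm), 16 mm wide and 16 mm high that slides only along the stage's x. Springs push it towards the fence with about 8 N; a steel yoke on its back bears on the eccentric disc, which holds it back. If the eccentric is closed beyond the gauge, the guide leaves the disc and rests on the gauge, pinching it with those 8 N.
- eccentric (a joint): Turn of the eccentric bolt in rad, 0 to 3.0, growing anticlockwise seen from above; growing opens the gap. A disc of 30 mm diameter sits 6 mm off the bolt's axis, so, while the disc holds the guide, the guide's face is at stage x = -11.3 - 6 (1 - cos(angle)) mm. It turns stiffly (about 0.2 N m) and stays where it is left. At 0 the length of the wing lies along the stage's x; the wing turns with the joint.
- eccentric_head (a point): Point on the bolt's axis, 73 mm above the bench, at the top of its winged head; fixed at x = -52, y = 0 mm of the stage. Its x axis lies along the wing. The wing is a steel blade 44 mm long, 10 mm thick, its faces upright from 37 to 73 mm above the bench; below it the disc's top is at 31 mm. Pinch it across its 10 mm thickness from above and turn.
- gauge: Loose steel setting gauge, about 0.26 kg, in the track at the end away from the stop (stage y -70 to -50 mm). Origin underneath, in the middle; z up, y along the track. Base block 30 mm wide (x), 50 mm long (y), 16 mm high; on its middle an upright tab 26 mm wide (x), 12 mm thick (y), from 16 to 54 mm above the gauge's underside. Against the stop its origin is at stage y = 80 mm. It slides with 1 to 2.5 N when free, some 10 N when pinched.
- carrier_a: Cream plastic specimen carrier, 29 x 50 x 9 mm, lying on the bench beyond the fence. Leave alone. Origin underneath.
- carrier_b: A second such carrier beside it. Leave alone. Origin underneath.
- objective: Black screw-in lens, 32 mm across, 24 mm high, standing on the stage plate near its corner (stage x -78, y -108 mm). Leave alone. Origin underneath.
- jar: Small clear jar with black cap, 42 mm across, 55 mm high, on the bench beyond the stage. Leave alone. Origin underneath.
- driver: Black-handled screwdriver, 150 mm long, lying on the bench on the robot's side of the stage. Leave alone. Origin underneath, at mid-length.
- tweezers: Steel tweezers, 110 mm long, lying on the bench on the robot's side of the stage. Leave alone. Origin underneath.
- dish: Shallow clear dish, 90 mm across, 14 mm high, on the bench to the robot's left. Leave alone. Origin underneath.
- tray: Grey parts tray, 100 x 150 x 28 mm, on the bench to the robot's right. Leave alone. Origin underneath.
Mind the look-alikes: they are no part of the job. Of the things that look like the gauge, the smallest one is meant.

How it is judged:
By the outcome, as a careful person would: the job done as asked, in the order asked, and still so for the second after the job is handed in, with the robot touching nothing.
It also fails if it takes over 51 s, if anything falls off the work surface, if the arm or the gripper's body presses on something with over 40 N, if the wrist force passes 120 N, or if a joint passes its speed limit or range.

ROBOT

A 6-joint arm with a two-finger parallel gripper is mounted at the origin on the work surface. World frame = base frame: x ahead of the robot, y to its left, z up, the work surface at z = 0. Lengths are in m, angles in rad, forces in N, time in s.
With the tool pointing down it reaches from about 0.35 to 0.975 m from the base axis. Payload 4.9 kg.
Tool frame: the origin (TCP) lies midway between the tips of the shut fingers; the grasp point (between the pads) lies 19 mm behind it; z points along the fingers, y is the line along which they close (so a half turn about z gives the same grasp; the last joint's range is limited). The gripper opens to 85 mm and grips with 20 to 120 N. Pads are 22 mm wide; open, the fingers measure 114 mm over their backs; the gripper's body (76 mm by 85 mm) begins 54 mm behind the grasp point. The pads swing forward as they close: fully open they stand 13 mm farther back than shut.
Start: joints at [-1.237, 0.053, 1.613, -0, 1.476, -0.119], TCP at [0.273, -0.562, 0.231] pointing down, gripper open.
Joint ranges: [-3.01, 3.01], [-1.01, 2.22], [0.06, 2.58], [-1.02, 4.17], [0.09, 2.62], [-3.14, 3.14]. Speed limits (rad/s): [2.57, 2.57, 3.14, 3.14, 3.14, 3.14].

INTERFACE

Orientations are given as a unit quaternion [w, x, y, z].
In Python, from plant import manip gives the robot as it stands.
- The arm moves only by the tool carry_out, never from a script. Its argument "moves" is a list of rows, each a list of 7 numbers: the opening, from 0 (shut) to 1 (fully open), then the shift along the tool's x, y, z normalised to -1 to 1, where 1 is 0.4 m, then the turn, a rotation vector about the tool's x, y, z normalised to -1 to 1, where 1 is 0.5 rad. In form: [[grip, dx, dy, dz, rx, ry, rz], ...]. A call has 1 to 8 rows; each row is the pose to reach, as a shift and turn from the pose commanded when the call began, along the tool's axes at that moment; what a row does not reach only later rows make up. A row lasts 1/12 s, in which the tool goes at most 41.7 mm and 7.16 degrees, less where a joint would pass 70% of its speed; a pose out of reach is approached as far as the arm can. A call with a number of a shift or a turn outside -1 to 1 is refused whole. A call with a gripper value outside its range is refused whole. The fingers move at their own pace and stop on an object; the grip force is fixed at half the most. Time passes only in rows, so rows that repeat a pose let the fingers close. It gives the time, the measured TCP pose, the force and the opening at its end, in the units of the state.
- manip.state(): the state, without advancing time (a new reading comes with each control period).
- manip.grab_frame(name): name is "side" or "top" or "wrist"; returns the picture (384x512x3 uint8, red, green, blue); there is no depth.
- manip.camera_info(name): a dict with "intrinsics" (3x3 intrinsics, pixels), "extrinsics" (4x4, takes a point from world to camera coordinates). Camera axes: x right, y down, z forward; pixel columns grow to the right and rows downward; lengths in m; the calibration is good to about 2 mm. The wrist camera is an equidistant fisheye: a pixel r from the principal point sees the ray r / f radians off the axis. A picture is of the moment at which its call begins: read the wrist's pose just before it. camera_info takes no time and is no camera call; for the wrist camera it gives the pose at the moment of the call.
- manip.job_done(): hands the job in, once; it reports no verdict.
The state is a dict: "time": time; "joint_pos": joint angles; "joint_vel": joint speeds; "joint_efforts": joint torques, N m; "tool_pos": TCP position; "tool_rot": TCP orientation; "contact_force": force on the tool from outside, world axes, zero at the start; "ft_torque": the same for the moment, N m; "gripper_width": opening from 0.0 (shut) to 1.0 (fully open).
Only numpy, scipy, OpenCV 4.12 (cv2) and the standard library are available. Lean on these libraries where they do the work, as an engineer would, in place of code of your own. Each camera call takes 0.05 s, during which the arm holds its last target. There are 200 camera calls.

## Working session

There is one attempt and no reset: what is moved stays moved. The work goes in short steps, Python scripts to look and compute and a tool call to move; the robot and the scene stay as the last step left them, time stands still between calls to the robot, and variables do not carry over. Pictures are saved under pics/ and viewed, on a budget of 10 in all, crops included, one or two more only if the job needs it, and the job is handed in when it is done.

Besides the shell and the picture viewer there is one more tool, called after "Call:" as name(argument=value, ...), one argument or row to a line, values as JSON. carry_out: Moves the arm, as the interface text tells. Scaled input: -1 to 1 covers 0.4 m each way for a shift and 0.5 rad each way for a turn. Its arguments: {"type":"object","properties":{"moves":{"type":"array"}},"required":["moves"]}

```bash
mkdir -p pics; ls; python3 - <<'E'
from plant import manip
import cv2,numpy as np
np.set_printoptions(precision=4,suppress=True)
s=manip.state();print(s)
for n in ["side","top"]:
    im=manip.grab_frame(n);cv2.imwrite(f"pics/{n}0.png",im[:,:,::-1])
    c=manip.camera_info(n);print(n,c["intrinsics"],c["extrinsics"])
print(manip.camera_info("wrist"))
E
```

```text
pics
{'time': 0.0, 'joint_pos': array([-1.237 ,  0.0533,  1.6143,  0.    ,  1.476 , -0.119 ]), 'joint_vel': array([ 0.0005,  0.0017, -0.0009, -0.001 ,  0.0004,  0.001 ]), 'joint_efforts': array([ -0.0011, -39.3682, -37.0177,  -0.0002,   0.007 ,   0.    ]), 'tool_pos': array([ 0.2732, -0.5614,  0.2301]), 'tool_rot': array([-0.001 ,  0.9745,  0.2245, -0.0001]), 'contact_force': array([-0.3806, -0.4892,  0.1404]), 'ft_torque': array([ 0.0293, -0.0104, -0.0052]), 'gripper_width': 1.000302343126239}
side [[378.3674   0.     256.6553]
 [  0.     378.3674 191.8763]
 [  0.       0.       1.    ]] [[-0.9108 -0.4128  0.0082  0.5259]
 [-0.3025  0.6537 -0.6937  0.2452]
 [ 0.281  -0.6343 -0.7203  0.9708]
 [ 0.      0.      0.      1.    ]]
top [[481.6621   0.     254.5171]
 [  0.     481.6621 190.5687]
 [  0.       0.       1.    ]] [[ 0.027  -0.9996  0.0128 -0.0226]
 [-0.9908 -0.0285 -0.1326  0.5795]
 [ 0.1329 -0.0091 -0.9911  1.3286]
 [ 0.      0.      0.      1.    ]]
{'intrinsics': array([[297.3186,   0.    , 244.1253],
       [  0.    , 297.3186, 188.7791],
       [  0.    ,   0.    ,   1.    ]]), 'extrinsics': array([[ 0.4375, -0.8992, -0.0028, -0.6243],
       [-0.8655, -0.422 ,  0.2699, -0.0357],
       [-0.2439, -0.1156, -0.9629,  0.3777],
       [ 0.    ,  0.    ,  0.    ,  1.    ]])}
```

View pics/top0.png

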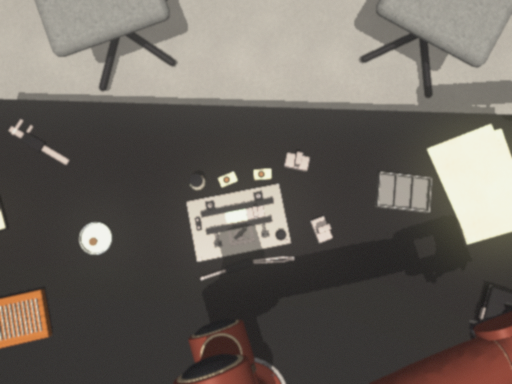

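View pics/side0.png

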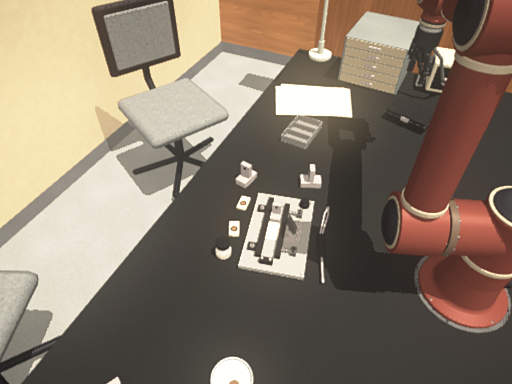

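Top view: the stage is at about (238,222), the objective at (280,235), the jar at (197,181), and the carriers at (228,179) and (262,174). Gauge-like things stand at (297,160), at (321,229), and in the track at about (260,213). I'll take an enlarged crop to check the choice.

```bash
python3 - <<'E'
import cv2,numpy as np
a=cv2.imread("pics/top0.png")[145:275,175:345];b=cv2.imread("pics/side0.png")[150:285,215:345]
a=cv2.resize(a,(800,612)[0:1]+(612,),interpolation=cv2.INTER_CUBIC)[:600]
a=np.clip(a.astype(float)*1.3,0,255).astype(np.uint8)
cv2.imwrite("pics/topc.png",a)
E
```

```text
(no output)
```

View pics/topc.png

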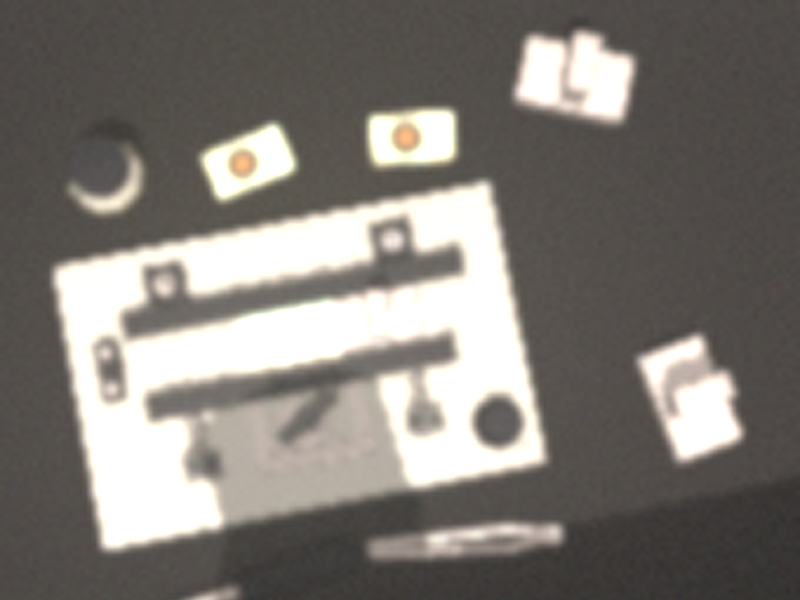

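The gauge meant is the one in the track, at crop (395,310), which is about (259,211) in the full frame. The two off-stage look-alikes at (297,160) and (321,229) are bigger. Next I'll fit the stage pose.

```bash
cat > h.py <<'E'
import numpy as np,cv2
from scipy.optimize import least_squares
from scipy.spatial.transform import Rotation as R
np.set_printoptions(precision=4,suppress=True)
def proj(c,P):
    E=c["extrinsics"];K=c["intrinsics"];p=np.atleast_2d(P)@E[:3,:3].T+E[:3,3]
    return p[:,:2]/p[:,2:]*[K[0,0],K[1,1]]+K[:2,2]
def projf(c,P):
    E=c["extrinsics"];K=c["intrinsics"];p=np.atleast_2d(P)@E[:3,:3].T+E[:3,3]
    r=np.hypot(p[:,0],p[:,1]);th=np.arctan2(r,p[:,2])
    return p[:,:2]/r[:,None]*th[:,None]*K[0,0]+K[:2,2]
def S2W(st,P):
    P=np.atleast_2d(P).astype(float)/1000;c,s=np.cos(st[2]),np.sin(st[2])
    return np.c_[st[0]+c*P[:,0]-s*P[:,1],st[1]+s*P[:,0]+c*P[:,1],P[:,2]]
def rel(s,pos,yaw):
    "target -> shift(/0.4) and rz(/0.5) from measured pose; yaw of tool x axis"
    M=R.from_quat(np.roll(s["tool_rot"],-1)).as_matrix()
    cy=np.arctan2(M[1,0],M[0,0]);d=(yaw-cy+np.pi)%(2*np.pi)-np.pi
    return M.T@(np.array(pos)-s["tool_pos"])/0.4,-d/0.5,np.degrees(cy)
E
python3 - <<'E'
from h import *
from plant import manip
c=manip.camera_info("top")
px=np.array([[497,420],[205,460],[425,412],[308,415],[55,265],[490,182],[545,462],[103,550]])*.2125+[175,145]
def f(p):
    cx,cy=p[3:]
    P=[[-78,-108,44],[-68,68,36],[-68,-68,36],[-52,0,73]]+[[cx+a*86.5,cy+b*135,20] for a,b in [(1,1),(1,-1),(-1,-1),(-1,1)]]
    return (proj(c,S2W(p[:3],P))-px).ravel()
r=least_squares(f,[.5,0,.19,0,0],x_scale=[.1,.1,.1,10,10]);print(r.x,r.fun.reshape(-1,2))
print("bolt",S2W(r.x,[-52,0,73]), "gauge",S2W(r.x,[0,-60,20]))
E
```

```text
[  0.5107   0.0401   0.2201 -20.9165   1.1268] [[-0.0986 -0.0054]
 [-0.4789  0.1638]
 [ 0.3747  1.0454]
 [ 0.2    -1.1765]
 [-0.1662  0.2909]
 [-0.2727  0.2041]
 [ 0.124  -0.1173]
 [ 0.3058 -0.3585]]
bolt [[0.4599 0.0287 0.073 ]] gauge [[ 0.5238 -0.0185  0.02  ]]
```

```bash
python3 - <<'E'
from h import *
from plant import manip
print(rel(manip.state(),[.46,.029,.20],np.radians(132)))
E
```

```text
(array([ 1.0657, -1.1229,  0.0778]), np.float64(-3.7019656205769955), np.float64(25.946497019204777))
```

Call:
carry_out(
  moves=[
    [1,0.53,-0.56,0,0,0,-1],
    [1,0.53,-0.56,0,0,0,-1],
    [1,0.53,-0.56,0,0,0,-1],
    [1,0.53,-0.56,0,0,0,-1],
    [1,0.53,-0.56,0,0,0,-1],
    [1,0.53,-0.56,0,0,0,-1],
    [1,0.53,-0.56,0,0,0,-1],
    [1,0.53,-0.56,0,0,0,-1],
  ],
)

```text
time: 0.77
tool_pos: [0.3666, -0.2638, 0.2307]
tool_rot: [-0.001, 0.888, 0.46, 0.001]
contact_force: [-0.9, -0.4, 0.9]
gripper_width: 0.995
```

```bash
python3 - <<'E'
from h import *
from plant import manip
print(rel(manip.state(),[.46,.029,.20],np.radians(132)))
E
```

```text
(array([ 0.7326, -0.2314,  0.0782]), np.float64(-2.6957970724477818), np.float64(54.77110266250955))
```

Call:
carry_out(
  moves=[
    [1,0.73,-0.23,0.0,0,0,-1],
    [1,0.73,-0.23,0.0,0,0,-1],
    [1,0.73,-0.23,0.0,0,0,-1],
    [1,0.73,-0.23,0.0,0,0,-1],
    [1,0.73,-0.23,0.05,0,0,-1],
    [1,0.73,-0.23,0.08,0,0,-1],
    [1,0.73,-0.23,0.08,0,0,-1],
    [0.8,0.73,-0.23,0.08,0,0,-1],
  ],
)

```text
time: 1.43
tool_pos: [0.4598, 0.0274, 0.1975]
tool_rot: [-0.001, 0.746, 0.666, -0.0]
contact_force: [0.3, 0.5, -1.0]
gripper_width: 0.882
```

Call:
carry_out(
  moves=[
    [0.6,0,0,0,0,0,-1],
    [0.6,0,0,0,0,0,-1],
    [0.6,0,0,0,0,0,-1],
    [0.6,0,0,0,0,0,-1],
    [0.6,0,0,0,0,0,-1],
  ],
)

```text
time: 1.85
tool_pos: [0.4599, 0.0237, 0.1987]
tool_rot: [-0.0, 0.559, 0.829, -0.0]
contact_force: [-0.5, -1.3, -0.2]
gripper_width: 0.601
```

```bash
python3 - <<'E'
from h import *
from plant import manip
print(manip.state()["tool_pos"],rel(manip.state(),[.46,.029,.20],np.radians(132)))
im=manip.grab_frame("wrist");cv2.imwrite("pics/w0.png",im[:,:,::-1])
cv2.imwrite("pics/w0b.png",cv2.resize(im[:,:,::-1],(800,600),interpolation=cv2.INTER_CUBIC))
E
```

```text
[0.4599 0.0237 0.1987] (array([ 0.0123,  0.0052, -0.0031]), np.float64(-0.6974824243333186), np.float64(112.01860040057403))
```

View pics/w0b.png

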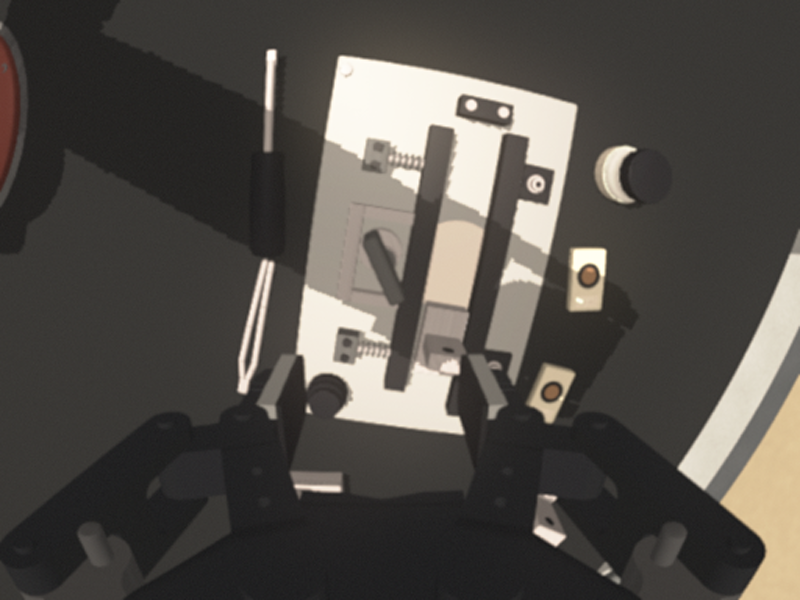

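Wrist view at 800x600: the wing's top runs from (368,234) to (400,302), the gauge is in the track at about (445,335), and the stop is at (485,110). Refining the stage and wing from this.

```bash
cat >> h.py <<'E'
def back(c,px,z):
    "fisheye pixels (512x384) -> world points at height z"
    E=c["extrinsics"];K=c["intrinsics"];d=np.atleast_2d(px)-K[:2,2]
    r=np.linalg.norm(d,axis=1);th=r/K[0,0]
    v=np.c_[d/r[:,None]*np.sin(th)[:,None],np.cos(th)]@E[:3,:3]
    o=-E[:3,:3].T@E[:3,3];return o+v*((z-o[2])/v[:,2])[:,None]
def W2S(st,P):
    d=(P[:,:2]-st[:2])*1000;c,s=np.cos(st[2]),np.sin(st[2]);return np.c_[c*d[:,0]+s*d[:,1],-s*d[:,0]+c*d[:,1]]
E
python3 - <<'E'
from h import *
from plant import manip
c=manip.camera_info("wrist");print(c["extrinsics"])
s8=1.5625
px=np.array([[326,387],[377,155],[347,346],[384,268],[338,57],[578,103],[297,420]])/s8
def f(p):
    cx,cy=p[3:]
    P=[[-78,-108,44],[-68,68,36],[-68,-68,36],[-52,0,73]]+[[cx+a*86.5,cy+b*135,20] for a,b in [(-1,1),(1,1),(-1,-1)]]
    return (projf(c,S2W(p[:3],P))-px).ravel()
r=least_squares(f,[.51,.04,.22,-20,0],x_scale=[.1,.1,.1,10,10]);print(r.x,r.fun.reshape(-1,2))
st=r.x[:3];np.save("st.npy",st)
w=back(c,np.array([[368,234],[400,302]])/s8,.073);print("wing",w,w.mean(0),np.linalg.norm(w[0]-w[1]),np.degrees(np.arctan2(*(w[0]-w[1])[1::-1])))
print("guide,fence edges",W2S(st,back(c,np.array([[455,130],[410,380],[503,140],[465,360]])/s8,.036)))
print("bolt",S2W(st,[-52,0,73]))
E
```

```text
[[ 0.9288  0.3706 -0.0001 -0.435 ]
 [ 0.3569 -0.8945  0.2694 -0.1694]
 [ 0.0997 -0.2502 -0.963   0.306 ]
 [ 0.      0.      0.      1.    ]]
[  0.5073   0.046    0.235  -15.8038  -6.5664] [[ 0.5039  7.0454]
 [-1.3377 -3.7943]
 [ 0.4406 -0.425 ]
 [ 0.3407 -1.3375]
 [ 0.1185  1.1801]
 [ 0.4139  1.1256]
 [-0.5651 -2.8773]]
wing [[0.4408 0.048  0.073 ]
 [0.4736 0.0168 0.073 ]] [0.4572 0.0324 0.073 ] 0.045225800744828654 136.49556789447163
guide,fence edges [[-18.5541  88.7709]
 [-19.9882 -88.5242]
 [ 14.1856  88.3422]
 [ 16.858  -67.5395]]
bolt [[0.4567 0.0339 0.073 ]]
```

```bash
python3 - <<'E'
from h import *
from plant import manip
c=manip.camera_info("wrist");s8=1.5625
px=np.array([[377,155],[347,346],[384,268],[338,57],[578,103]])/s8
def f(p):
    cx=p[3]
    P=[[-68,68,36],[-68,-68,36],[-52,0,73]]+[[cx+a*86.5,135,20] for a in (-1,1)]
    return (projf(c,S2W(p[:3],P))-px).ravel()
r=least_squares(f,[.51,.04,.22,-20],x_scale=[.1,.1,.1,10]);print(r.x,r.fun.reshape(-1,2))
st=r.x[:3];np.save("st.npy",st)
e=back(c,np.array([[455,130],[410,380],[503,140],[465,360]])/s8,.036);print("edges",W2S(st,e))
print("edge yaw",[np.degrees(np.arctan2(*(e[i]-e[i+1])[1::-1]))-90 for i in (0,2)],np.degrees(st[2]))
s=manip.state();print(rel(s,[.4577,.0322,.042],np.radians(136.5)))
E
```

```text
[  0.5085   0.0425   0.222  -18.4531] [[-0.4842 -0.877 ]
 [-0.3011  1.854 ]
 [ 0.2838  1.9153]
 [ 0.2517 -2.5161]
 [ 0.2322 -0.6125]]
edges [[-20.1451  92.2319]
 [-19.2739 -85.0669]
 [ 12.5974  92.2289]
 [ 17.2964 -63.6048]]
edge yaw [np.float64(13.002063075287992), np.float64(14.44770264316631)] 12.720535003832152
(array([0.022 , 0.0031, 0.3921]), np.float64(-0.8639202445942562), np.float64(111.75050807441967))
```

Call:
carry_out(
  moves=[
    [0.6,0.022,0.003,0.0,0,0,-0.25],
    [0.6,0.022,0.003,0.1,0,0,-0.5],
    [0.6,0.022,0.003,0.2,0,0,-0.75],
    [0.6,0.022,0.003,0.28,0,0,-0.87],
    [0.6,0.022,0.003,0.33,0,0,-0.87],
    [0.6,0.022,0.003,0.37,0,0,-0.87],
    [0.6,0.022,0.003,0.392,0,0,-0.87],
    [0.6,0.022,0.003,0.392,0,0,-0.87],
  ],
)

```text
time: 2.57
tool_pos: [0.4561, 0.0322, 0.0401]
tool_rot: [-0.002, 0.369, 0.929, -0.001]
contact_force: [-0.7, -0.4, 0.4]
gripper_width: 0.602
```

Call:
carry_out(
  moves=[
    [0.3,0,0,0,0,0,0],
    [0.2,0,0,0,0,0,0],
    [0.15,0,0,0,0,0,0],
    [0.1,0,0,0,0,0,0],
    [0.05,0,0,0,0,0,0],
    [0.0,0,0,0,0,0,0],
    [0,0,0,0,0,0,0],
  ],
)

```text
time: 3.15
tool_pos: [0.4582, 0.0306, 0.0443]
tool_rot: [0.0, 0.368, 0.93, -0.002]
contact_force: [-6.4, -6.7, 7.8]
gripper_width: 0.105
```

```bash
python3 - <<'E'
from h import *
from plant import manip
s=manip.state();print(s)
print(rel(s,[.4577,.0322,.042],np.radians(136.5)))
im=manip.grab_frame("wrist")[:,:,::-1];cv2.imwrite("pics/w1.png",im)
cv2.imwrite("pics/w1b.png",cv2.resize(im[60:330,120:480],(800,600),interpolation=cv2.INTER_CUBIC))
E
```

```text
{'time': 3.15, 'joint_pos': array([-0.0934, -0.1522,  2.1423, -0.0039,  1.1519, -0.9088]), 'joint_vel': array([-0.001 , -0.0002,  0.0011,  0.0016, -0.0002, -0.0001]), 'joint_efforts': array([  2.5214, -23.196 , -31.7511,   1.4608,  -1.4213,  -0.0786]), 'tool_pos': array([0.4582, 0.0306, 0.0443]), 'tool_rot': array([ 0.0004,  0.368 ,  0.9298, -0.0018]), 'contact_force': array([-6.4491, -6.6995,  7.7879]), 'ft_torque': array([-0.922 ,  0.8662, -0.097 ]), 'gripper_width': 0.10501210695633698}
(array([0.0037, 0.002 , 0.0057]), np.float64(0.010850266129736497), np.float64(136.81083722791382))
```

View pics/w1b.png

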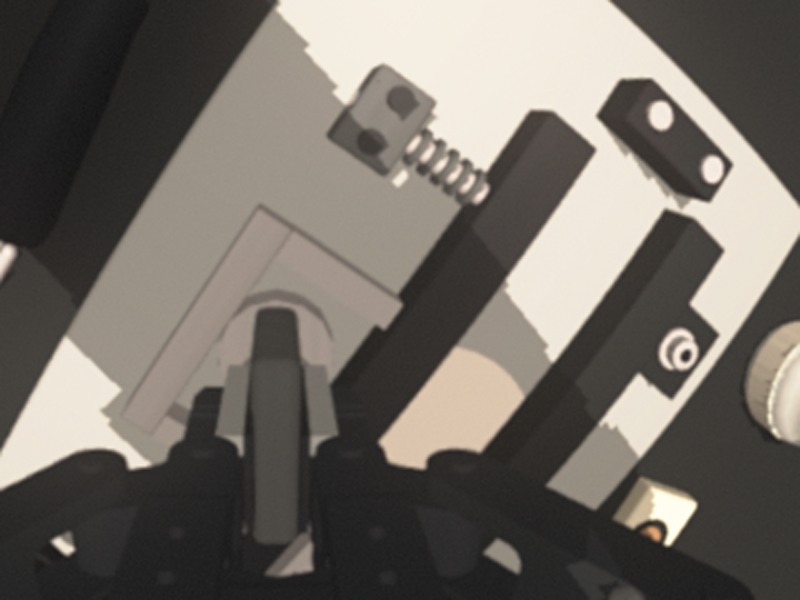

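The wing is gripped (opening 0.105, about 9 mm). The image shows it squarely between the pads. I'll turn it clockwise in two stages.

Call:
carry_out(
  moves=[
    [0,-0.004,-0.002,-0.006,0,0,0.12],
    [0,-0.004,-0.002,-0.006,0,0,0.25],
    [0,-0.004,-0.002,-0.006,0,0,0.38],
    [0,-0.004,-0.002,-0.006,0,0,0.5],
    [0,-0.004,-0.002,-0.006,0,0,0.62],
    [0,-0.004,-0.002,-0.006,0,0,0.75],
    [0,-0.004,-0.002,-0.006,0,0,0.88],
    [0,-0.004,-0.002,-0.006,0,0,1],
  ],
)

```text
time: 3.87
tool_pos: [0.458, 0.0304, 0.0444]
tool_rot: [-0.0, 0.588, 0.809, -0.0]
contact_force: [-0.0, 0.3, -6.0]
gripper_width: 0.108
```

Call:
carry_out(
  moves=[
    [0,0,0,0,0,0,0.1],
    [0,0,0,0,0,0,0.2],
    [0,0,0,0,0,0,0.3],
    [0,0,0,0,0,0,0.4],
    [0,0,0,0,0,0,0.4],
    [0,0,0,0,0,0,0.4],
  ],
)

```text
time: 4.37
tool_pos: [0.4579, 0.0304, 0.0444]
tool_rot: [-0.0, 0.664, 0.747, -0.0]
contact_force: [-0.8, -0.5, -5.8]
gripper_width: 0.107
```

```bash
python3 - <<'E'
from h import *
from plant import manip
s=manip.state();print(s["tool_pos"],s["contact_force"],s["ft_torque"])
print(rel(s,[.4577,.0322,.20],np.radians(102.8)))
E
```

```text
[0.4579 0.0304 0.0444] [-0.7773 -0.4501 -5.8448] [-0.1495  0.0927 -0.1474]
(array([ 0.0046, -0.0006, -0.389 ]), np.float64(-0.21152093998792942), np.float64(96.74037143002585))
```

Call:
carry_out(
  moves=[
    [0.3,0,0,0,0,0,0],
    [0.3,0,0,0,0,0,0],
    [0.3,0,0,0,0,0,0],
    [0.3,0,0,-0.05,0,0,0],
    [0.3,0,0,-0.12,0,0,0],
    [0.3,0,0,-0.2,0,0,0],
    [0.3,0,0,-0.2,0,0,0],
  ],
)

```text
time: 4.95
tool_pos: [0.4638, 0.03, 0.133]
tool_rot: [0.006, 0.664, 0.747, 0.004]
contact_force: [1.1, -0.6, 0.4]
gripper_width: 0.297
```

```bash
python3 - <<'E'
from h import *
from plant import manip
s=manip.state();st=np.load("st.npy");b=S2W(st,[-52,0,73])[0];print(b,s["tool_pos"])
st[:2]+=np.array([.458,.0304])-b[:2];st[2]=np.radians(12.9);
b=S2W(st,[-52,0,73])[0];st[:2]+=np.array([.458,.0304])-b[:2];np.save("st.npy",st);print(st)
E=manip.camera_info("wrist")["extrinsics"];cam=-E[:3,:3].T@E[:3,3]
M=R.from_quat(np.roll(s["tool_rot"],-1)).as_matrix();print("cam in tool",M.T@(cam-s["tool_pos"]))
t=S2W(st,[0,-150,130])[0];print(t,rel(s,t,st[2]+np.pi/2))
E
```

```text
[0.4578 0.0311 0.073 ] [0.4638 0.03   0.133 ]
[0.5087 0.042  0.2251]
cam in tool [ 0.0677 -0.0009 -0.1414]
[ 0.5422 -0.1042  0.13  ] (array([-0.3562,  0.1553,  0.0105]), np.float64(-0.21548679113065994), np.float64(96.72675816369805))
```

Call:
carry_out(
  moves=[
    [0,-0.1,0.05,0.0,0,0,-0.1],
    [0,-0.2,0.1,0.0,0,0,-0.22],
    [0,-0.29,0.149,0,0,0,-0.22],
    [0,-0.294,0.149,0.01,0,0,-0.22],
    [0,-0.294,0.149,0.1,0,0,-0.22],
    [0,-0.294,0.149,0.17,0,0,-0.22],
    [0,-0.294,0.149,0.2,0,0,-0.22],
    [0,-0.294,0.149,0.2,0,0,-0.22],
  ],
)

```text
time: 5.62
tool_pos: [0.5289, -0.0785, 0.0413]
tool_rot: [-0.003, 0.622, 0.783, -0.001]
contact_force: [0.2, 0.2, 0.2]
gripper_width: 0.002
```

```bash
python3 - <<'E'
from h import *
from plant import manip
s=manip.state();st=np.load("st.npy");print(s["tool_pos"],s["contact_force"],rel(s,s["tool_pos"],st[2]+np.pi/2),W2S(st,s["tool_pos"][None]))
im=manip.grab_frame("wrist")[:,:,::-1];cv2.imwrite("pics/w2.png",im)
cv2.imwrite("pics/w2b.png",cv2.resize(im[60:330,100:460],(800,600),interpolation=cv2.INTER_CUBIC))
E
```

```text
[ 0.5289 -0.0785  0.0413] [0.2022 0.1947 0.2001] (array([0., 0., 0.]), np.float64(0.0037901143111156443), np.float64(103.00857877694953)) [[  -7.2187 -121.9918]]
```

View pics/w2b.png

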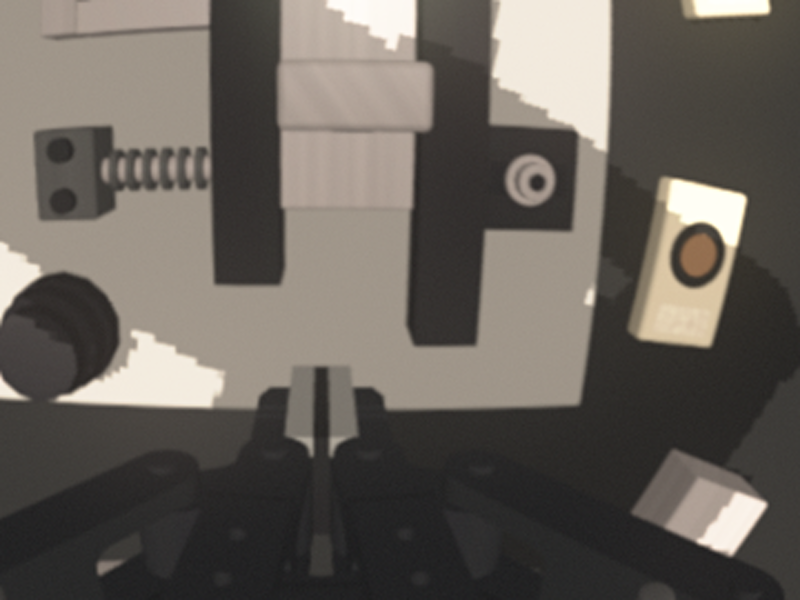

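Wrist close-up crop: the gauge base spans about x 281–413 and the bars' inner edges lie almost on it. The guide's outer edge is at about 210 and the fence's at about 488. I'll fit these edges to sub-pixel accuracy, since the bar tops and the base top are all at z = 36 mm.

```bash
cat > gap.py <<'E'
from h import *
def measure(im,c,st,edges):
    g=cv2.GaussianBlur(cv2.cvtColor(im,cv2.COLOR_BGR2GRAY).astype(float),(1,5),0)
    out={}
    for n,(cols,rows,w,sg) in edges.items():
        P=[]
        for r0,r1 in rows:
            for y in range(r0,r1):
                x0=np.interp(y,*cols)
                xs=np.arange(int(x0)-w,int(x0)+w+1);d=sg*np.diff(g[y,xs]);d[d<0]=0
                k=d.argmax();sl=slice(max(0,k-2),k+3)
                if d[k]>4:P.append([(d[sl]*(xs[:-1][sl]+.5)).sum()/d[sl].sum(),y])
        Q=W2S(st,back(c,np.array(P),.036));a=np.polyfit(Q[:,1],Q[:,0],1)
        for _ in range(3):
            k=np.abs(np.polyval(a,Q[:,1])-Q[:,0])<.4;a=np.polyfit(Q[k,1],Q[k,0],1)
        out[n]=a;print(n,k.sum(),len(Q),a,"x(-60)",np.polyval(a,-60),"sd",np.std((np.polyval(a,Q[:,1])-Q[:,0])[k]))
    return out
E
python3 - <<'E'
from gap import *
from plant import manip
im=cv2.imread("pics/w2.png");c=manip.camera_info("wrist");st=np.load("st.npy")
f=lambda x,y:(100+x*.45,60+y*.45)
def col(x1,y1,x2,y2):
    a,b=f(x1,y1),f(x2,y2);return ((a[1],b[1]),(a[0],b[0]))
e={"guide_out":(col(209,50,214,270),[(82,122),(148,180)],5,-1),
"base_l":(col(281,135,282,205),[(121,151),(62,84)],4,1),
"base_r":(col(414,135,413,205),[(121,151),(62,84)],4,-1),
"fence_out":(col(491,50,478,330),[(75,112),(168,208)],5,1)}
o=measure(im,c,st,e)
v={k:np.polyval(a,-60) for k,a in o.items()}
k=30/(v["base_r"]-v["base_l"]);print("scale",k,"gap",(v["fence_out"]-v["guide_out"])*k-32, "guide face",-v["guide_out"]*k)
# print the profile at a row through base
g=cv2.cvtColor(im,cv2.COLOR_BGR2GRAY)
for y in (130,140,148,160): print(y,g[y,190:235],g[y,278:296])
E
```

```text
guide_out 72 72 [  0.0024 -31.653 ] x(-60) -31.795567919251987 sd 0.021354783351468055
base_l 52 52 [  0.0031 -15.6007] x(-60) -15.786257474986472 sd 0.018835420155236392
base_r 52 52 [ 0.002  14.4474] x(-60) 14.327883753867491 sd 0.03309170931025995
fence_out 69 77 [ 0.0052 32.0177] x(-60) 31.70617853655356 sd 0.08910805157216534
scale 0.99620971330424 gap 31.261056631056583 guide face 31.675053601183514
130 [ 79  84 111 120 107  68  49  49  50  50  49  49  49  48  50  50  49  49
  50  50  50  50  50  51  49  50  50  51  51  50  52  50  52  51  54  72
 118 155 167 167 167 167 166 167 167] [165 166 167 165 165 165 163 148 105  58  43  48  51  51  52  52  51  52]
140 [ 75  82 103 115 104  71  52  48  49  50  49  50  47  49  50  50  50  50
  49  50  50  48  50  50  50  50  50  51  51  50  50  52  50  53  50  64
 110 152 166 166 164 166 165 164 168] [163 165 164 165 165 165 163 138  83  48  43  46  51  50  50  51  51  51]
148 [150 151 151 150 130  92  55  49  48  50  49  51  48  50  50  49  49  50
  51  50  49  48  48  49  49  50  50  52  52  51  53  51  51  50  51  67
 111 152 165 164 164 165 164 164 165] [162 163 163 165 163 164 157 126  73  43  44  48  50  51  51  49  49  51]
160 [150 151 151 152 143 102  64  52  50  50  51  50  50  50  51  52  50  50
  51  51  49  51  50  51  51  52  51  47  51  51  51  49  52  51  52  48
  48  70 115 147 152 150 152 152 152] [152 151 151 151 151 140 100  57  43  42  45  50  51  50  50  49  50  49]
```

The gap measures about 31.3 mm, so the play is about 1.3 mm, possibly slightly more given edge bias. I'll trim it by about 0.25 mm, which is 2.5° of bolt.

```bash
python3 - <<'E'
from h import *
from plant import manip
s=manip.state();print(rel(s,[.458,.0304,.130],np.radians(96.7)))
E
```

```text
(array([ 0.3075, -0.1158, -0.215 ]), np.float64(0.2206156220419997), np.float64(103.02017201882997))
```

Call:
carry_out(
  moves=[
    [0.1,0,0,-0.1,0,0,0],
    [0.3,0,0,-0.2,0,0,0.1],
    [0.4,0.1,-0.04,-0.217,0,0,0.22],
    [0.4,0.2,-0.08,-0.217,0,0,0.22],
    [0.4,0.28,-0.11,-0.217,0,0,0.22],
    [0.4,0.308,-0.116,-0.217,0,0,0.22],
    [0.4,0.308,-0.116,-0.217,0,0,0.22],
    [0.4,0.308,-0.116,-0.217,0,0,0.22],
  ],
)

```text
time: 6.33
tool_pos: [0.4599, 0.0304, 0.1338]
tool_rot: [0.002, 0.664, 0.748, 0.001]
contact_force: [0.4, -0.6, 0.1]
gripper_width: 0.401
```

```bash
python3 - <<'E'
from h import *
from plant import manip
s=manip.state();print(s["tool_pos"],rel(s,[.458,.0304,.044],np.radians(96.7)))
E
```

```text
[0.4599 0.0304 0.1338] (array([ 0.001 , -0.0056,  0.2245]), np.float64(0.0037326002758746313), np.float64(96.8069311212085))
```

Call:
carry_out(
  moves=[
    [0.4,0,-0.002,0.08,0,0,0],
    [0.4,0,-0.002,0.15,0,0,0],
    [0.4,0,-0.002,0.2,0,0,0],
    [0.4,0,-0.002,0.213,0,0,0],
    [0.3,0,-0.002,0.213,0,0,0],
    [0.2,0,-0.002,0.213,0,0,0],
    [0.1,0,-0.002,0.213,0,0,0],
    [0,0,-0.002,0.213,0,0,0],
  ],
)

```text
time: 7.0
tool_pos: [0.4582, 0.0293, 0.0483]
tool_rot: [0.0, 0.665, 0.747, -0.001]
contact_force: [-5.2, -1.6, 3.2]
gripper_width: 0.102
```

Call:
carry_out(
  moves=[
    [0,0,0,0,0,0,0],
    [0,0,0,0,0,0,0],
    [0,0,0,0,0,0,0],
  ],
)

```text
time: 7.25
tool_pos: [0.4582, 0.0293, 0.0483]
tool_rot: [0.0, 0.665, 0.747, -0.001]
contact_force: [-5.2, -2.8, 3.2]
gripper_width: 0.103
```

```bash
python3 - <<'E'
from h import *
from plant import manip
s=manip.state();print(s["ft_torque"],rel(s,[.458,.0304,.044],np.radians(94.2)))
E
```

```text
[-0.4052  0.8797 -0.1431] (array([ 0.0029, -0.0001,  0.0107]), np.float64(0.08680017592194833), np.float64(96.68664187066037))
```

Call:
carry_out(
  moves=[
    [0,0,-0.002,-0.002,0,0,0.03],
    [0,0,-0.002,-0.002,0,0,0.06],
    [0,0,-0.002,-0.002,0,0,0.09],
    [0,0,-0.002,-0.002,0,0,0.09],
    [0,0,-0.002,-0.002,0,0,0.09],
  ],
)

```text
time: 7.67
tool_pos: [0.458, 0.0293, 0.0483]
tool_rot: [0.001, 0.681, 0.732, 0.0]
contact_force: [-0.8, -5.6, 0.6]
gripper_width: 0.098
```

```bash
python3 - <<'E'
from h import *
from plant import manip
s=manip.state();print(s["ft_torque"],rel(s,[.458,.0304,.044],np.radians(94.2)))
E
```

```text
[-0.9015  0.0073  0.0125] (array([0.0028, 0.0002, 0.0107]), np.float64(-0.002767350621221354), np.float64(94.12072124448558))
```

Call:
carry_out(
  moves=[
    [0.3,0,0,0,0,0,0],
    [0.3,0,0,0,0,0,0],
    [0.3,0,0,0,0,0,0],
    [0.3,0,0,-0.05,0,0,0],
    [0.3,0,0,-0.12,0,0,0],
    [0.3,0,0,-0.2,0,0,0],
    [0.3,0,0,-0.2,0,0,0],
  ],
)

```text
time: 8.25
tool_pos: [0.4614, 0.0301, 0.1344]
tool_rot: [0.004, 0.681, 0.732, 0.004]
contact_force: [0.6, 0.1, 0.3]
gripper_width: 0.296
```

```bash
python3 - <<'E'
from h import *
from plant import manip
s=manip.state();st=np.load("st.npy")
st[:2]+=S2W(st,[1,0,0])[0][:2]-st[:2];np.save("st.npy",st) # -1 mm x offset: bars seen 1mm off? centre check below
t=S2W(st,[0,-125,50])[0];print(t,rel(s,t,st[2]+np.pi/2))
E
```

```text
[ 0.5376 -0.0796  0.05  ] (array([-0.287 ,  0.1675,  0.2134]), np.float64(-0.3057920896645925), np.float64(94.1397019268664))
```

Call:
carry_out(
  moves=[
    [0,-0.1,0.06,0.0,0,0,-0.12],
    [0,-0.2,0.12,0.0,0,0,-0.24],
    [0,-0.28,0.165,0,0,0,-0.306],
    [0,-0.287,0.1675,0.01,0,0,-0.306],
    [0,-0.287,0.1675,0.1,0,0,-0.306],
    [0,-0.287,0.1675,0.17,0,0,-0.306],
    [0,-0.287,0.1675,0.21,0,0,-0.306],
    [0,-0.287,0.1675,0.21,0,0,-0.306],
  ],
)

```text
time: 8.92
tool_pos: [0.5283, -0.0781, 0.0381]
tool_rot: [-0.005, 0.623, 0.782, -0.002]
contact_force: [-0.4, -0.3, 0.2]
gripper_width: 0.002
```

```bash
python3 - <<'E'
from h import *
from plant import manip
s=manip.state();st=np.load("st.npy");print(rel(s,s["tool_pos"],st[2]+np.pi/2),W2S(st,s["tool_pos"][None]))
im=manip.grab_frame("wrist")[:,:,::-1];cv2.imwrite("pics/w3.png",im)
cv2.imwrite("pics/w3b.png",cv2.resize(im[60:330,100:460],(800,600),interpolation=cv2.INTER_CUBIC))
E
```

```text
(array([0., 0., 0.]), np.float64(-0.0014899669250123537), np.float64(102.85731559179133)) [[  -8.7388 -121.4945]]
```

View pics/w3b.png

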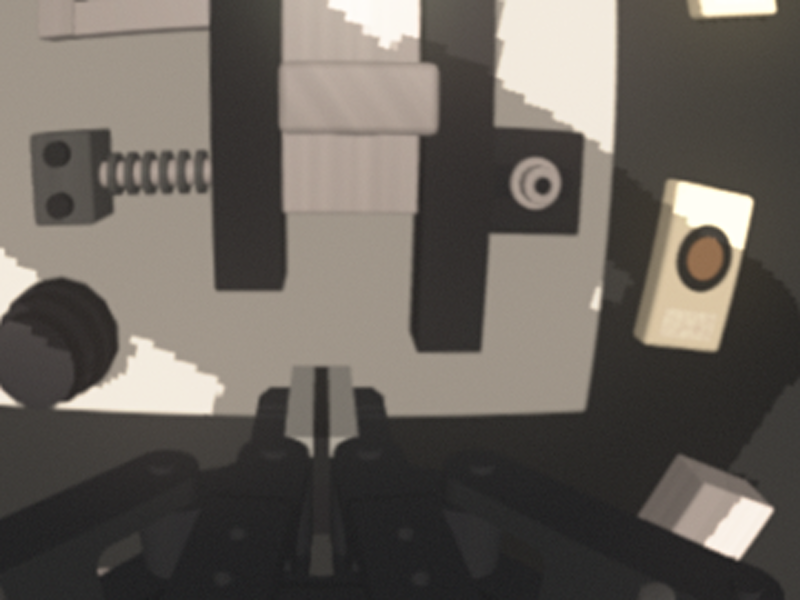

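```bash
python3 - <<'E'
from gap import *
from plant import manip
im=cv2.imread("pics/w3.png");c=manip.camera_info("wrist");st=np.load("st.npy")
f=lambda x,y:(100+x*.45,60+y*.45)
def col(x1,y1,x2,y2):
    a,b=f(x1,y1),f(x2,y2);return ((a[1],b[1]),(a[0],b[0]))
e={"guide_out":(col(209,50,214,275),[(82,122),(150,182)],5,-1),
"base_l":(col(283,137,284,208),[(122,152),(64,85)],4,1),
"base_r":(col(418,137,417,208),[(122,152),(64,85)],4,-1),
"fence_out":(col(495,50,482,340),[(75,112),(170,210)],5,1)}
o=measure(im,c,st,e)
v={k:np.polyval(a,-60) for k,a in o.items()}
k=30/(v["base_r"]-v["base_l"]);print("scale",k,"gap",(v["fence_out"]-v["guide_out"])*k-32,"left",(v["base_l"]-v["guide_out"])*k-16,"right",(v["fence_out"]-v["base_r"])*k-16)
g=cv2.cvtColor(im,cv2.COLOR_BGR2GRAY)
for y in (130,140,148): print(y,g[y,218:233],g[y,280:298])
s=manip.state();print(s["tool_pos"],W2S(st,s["tool_pos"][None]))
Q=[f(350,212)];print("base rear y",W2S(st,back(c,Q,.036)), "tab top rear",W2S(st,back(c,[f(355,133)],.074)))
E
```

```text
guide_out 72 72 [  0.0021 -32.4864] x(-60) -32.612638186955934 sd 0.020571444890974004
base_l 51 51 [  0.003  -16.4088] x(-60) -16.58808809439495 sd 0.013472239914752526
base_r 51 51 [ 0.0012 13.6229] x(-60) 13.550809468295133 sd 0.03622319905376522
fence_out 72 77 [ 0.0053 31.0623] x(-60) 30.746551061047462 sd 0.08811672727945079
scale 0.9953914186011227 gap 31.067193266987097 left -0.04930035092097107 right 1.1164936179080662
130 [ 51  52  50  51  50  51  51  53  82 133 161 168 166 165 166] [166 165 166 166 165 166 164 146 103  57  45  49  53  51  53  52  50  53]
140 [ 49  50  50  52  50  51  51  52  77 125 158 167 167 166 165] [164 165 164 165 165 166 162 139  83  44  45  49  50  50  50  51  52  51]
148 [ 49  51  50  49  51  51  51  53  78 121 156 165 165 165 164] [163 162 163 164 164 164 158 127  71  43  45  49  50  49  49  49  50  50]
[ 0.53   -0.0786  0.0407] [[  -7.1489 -122.3284]]
base rear y [[ -1.3566 -78.2817]] tab top rear [[ -2.1933 -59.1511]]
```

Play measures about 1.1 mm (left side touching, right side about 1.1), so the setting is good. Next I'll line the shut fingers up behind the gauge, inside the track, and push low on the base block so it can't tip.

Call:
carry_out(
  moves=[
    [0,0,0.007,0,0,0,0],
    [0,0,0.014,0.015,0,0,0],
    [0,0,0.014,0.03,0,0,0],
    [0,0,0.014,0.034,0,0,0],
    [0,0,0.014,0.034,0,0,0],
    [0,0,0.014,0.034,0,0,0],
  ],
)

```text
time: 9.47
tool_pos: [0.5377, -0.0784, 0.0298]
tool_rot: [0.0, 0.623, 0.782, 0.0]
contact_force: [0.2, 0.6, 0.7]
gripper_width: -0.001
```

```bash
python3 - <<'E'
from h import *
from plant import manip
s=manip.state();st=np.load("st.npy");print(s["tool_pos"],W2S(st,s["tool_pos"][None]),rel(s,s["tool_pos"],st[2]+np.pi/2))
im=manip.grab_frame("wrist")[:,:,::-1];cv2.imwrite("pics/w4.png",im)
cv2.imwrite("pics/w4b.png",cv2.resize(im[80:290,130:410],(800,600),interpolation=cv2.INTER_CUBIC))
E
```

```text
[ 0.5377 -0.0784  0.0298] [[   0.3994 -123.8499]] (array([0., 0., 0.]), np.float64(-0.00017409239084553718), np.float64(102.8950126203796))
```

View pics/w4b.png

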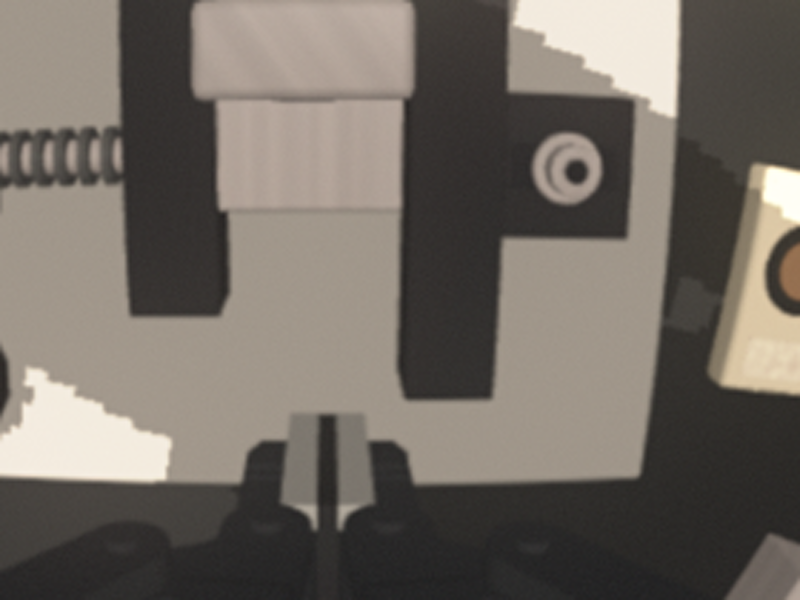

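The fingers sit about 2 mm right of the track's middle (finger centre at 328, track centre at about 314, 5.5 px/mm). I'll correct that and advance.

Call:
carry_out(
  moves=[
    [0,0,-0.005,0,0,0,0],
    [0,0.0,-0.005,0,0,0,0],
    [0,0.03,-0.005,0,0,0,0],
    [0,0.055,-0.005,0,0,0,0],
    [0,0.075,-0.005,0,0,0,0],
    [0,0.095,-0.005,0,0,0,0],
    [0,0.115,-0.005,0,0,0,0],
    [0,0.13,-0.005,0,0,0,0],
  ],
)

```text
time: 10.18
tool_pos: [0.5238, -0.0271, 0.0297]
tool_rot: [0.0, 0.623, 0.782, -0.0]
contact_force: [0.5, -1.0, -0.2]
gripper_width: -0.0
```

```bash
python3 - <<'E'
from h import *
from plant import manip
s=manip.state();st=np.load("st.npy");print(s["tool_pos"],W2S(st,s["tool_pos"][None]),s["contact_force"],s["ft_torque"])
im=manip.grab_frame("wrist")[:,:,::-1]
cv2.imwrite("pics/w5b.png",cv2.resize(im[60:285,110:410],(800,600),interpolation=cv2.INTER_CUBIC))
E
```

```text
[ 0.5238 -0.0271  0.0297] [[ -1.687 -70.787]] [ 0.5429 -0.9606 -0.1857] [-0.0964 -0.058  -0.0051]
```

View pics/w5b.png

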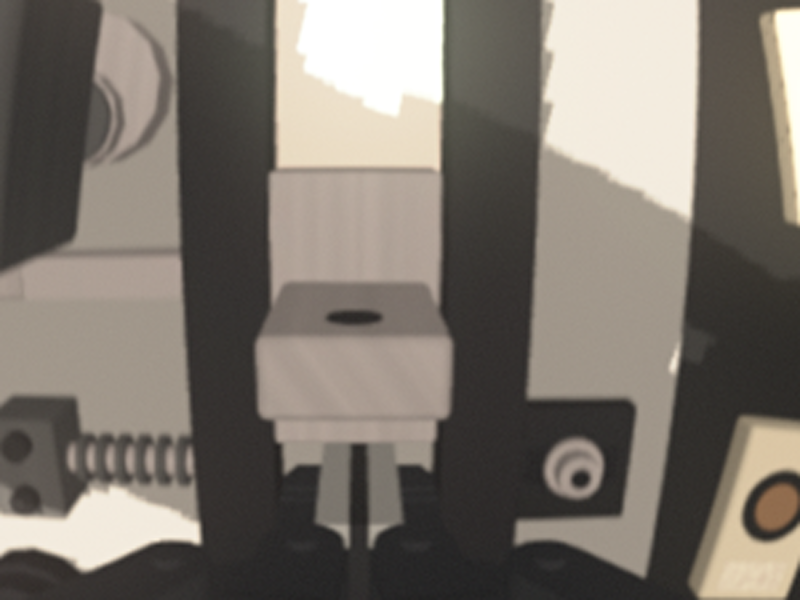

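The fingers are centred and touching the base rear with about 1 N, so the gauge slides freely. I'll carry on pushing.

Call:
carry_out(
  moves=[
    [0,0.03,0,0,0,0,0],
    [0,0.06,0,0,0,0,0],
    [0,0.09,0,0,0,0,0],
    [0,0.12,0,0,0,0,0],
    [0,0.15,0,0,0,0,0],
    [0,0.18,0,0,0,0,0],
    [0,0.205,0,0,0,0,0],
    [0,0.225,0,0,0,0,0],
  ],
)

```text
time: 10.9
tool_pos: [0.5037, 0.0608, 0.0298]
tool_rot: [0.0, 0.623, 0.782, 0.0]
contact_force: [0.6, -1.4, 0.9]
gripper_width: 0.003
```

Call:
carry_out(
  moves=[
    [0,0.01,0,0,0,0,0],
    [0,0.02,0,0,0,0,0],
    [0,0.03,0,0,0,0,0],
    [0,0.04,0,0,0,0,0],
    [0,0.045,0,0,0,0,0],
  ],
)

```text
time: 11.32
tool_pos: [0.4999, 0.0773, 0.0297]
tool_rot: [-0.0, 0.623, 0.782, -0.0]
contact_force: [0.8, -1.2, 1.8]
gripper_width: 0.001
```

```bash
python3 - <<'E'
from h import *
from plant import manip
s=manip.state();st=np.load("st.npy");print(s["tool_pos"],W2S(st,s["tool_pos"][None]),s["contact_force"],s["ft_torque"])
im=manip.grab_frame("wrist")[:,:,::-1]
cv2.imwrite("pics/w6b.png",cv2.resize(im[0:285,80:460],(800,600),interpolation=cv2.INTER_CUBIC))
E
```

```text
[0.4999 0.0773 0.0297] [[-1.638  36.3589]] [ 0.8117 -1.222   1.7831] [-0.2484 -0.0947 -0.051 ]
```

View pics/w6b.png

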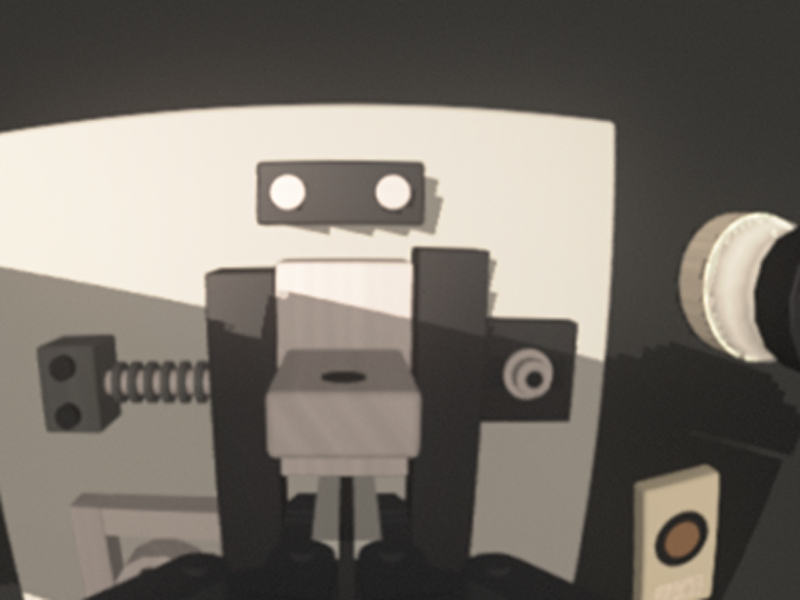

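The gauge front (row 262) is roughly 8–10 mm short of the stop face (row 222). I'll approach slowly, watching the force.

Call:
carry_out(
  moves=[
    [0,0.004,0,0,0,0,0],
    [0,0.008,0,0,0,0,0],
    [0,0.011,0,0,0,0,0],
    [0,0.014,0,0,0,0,0],
    [0,0.017,0,0,0,0,0],
    [0,0.019,0,0,0,0,0],
  ],
)

```text
time: 11.87
tool_pos: [0.4982, 0.0846, 0.0296]
tool_rot: [-0.0, 0.623, 0.782, -0.0]
contact_force: [0.3, -0.9, 0.4]
gripper_width: 0.001
```

Call:
carry_out(
  moves=[
    [0,0.002,0,0,0,0,0],
    [0,0.004,0,0,0,0,0],
    [0,0.004,0,0,0,0,0],
  ],
)

```text
time: 12.12
tool_pos: [0.4981, 0.0851, 0.0297]
tool_rot: [0.001, 0.623, 0.782, -0.001]
contact_force: [1.9, -5.0, -1.2]
gripper_width: -0.001
```

Call:
carry_out(
  moves=[
    [0,0.003,0,0,0,0,0],
    [0,0.005,0,0,0,0,0],
    [0,0.005,0,0,0,0,0],
  ],
)

```text
time: 12.37
tool_pos: [0.4982, 0.0853, 0.0299]
tool_rot: [0.003, 0.623, 0.782, -0.002]
contact_force: [2.2, -12.0, -0.5]
gripper_width: 0.004
```

Call:
carry_out(
  moves=[
    [0,-0.008,0,0,0,0,0],
    [0,-0.03,0,0,0,0,0],
    [0,-0.08,0,0,0,0,0],
    [0,-0.14,0,0,0,0,0],
    [0,-0.14,0,-0.08,0,0,0],
    [0,-0.14,0,-0.18,0,0,0],
    [0,-0.14,0,-0.25,0,0,0],
    [0,-0.14,0,-0.25,0,0,0],
  ],
)

```text
time: 13.03
tool_pos: [0.5145, 0.033, 0.1373]
tool_rot: [0.005, 0.623, 0.782, 0.004]
contact_force: [1.4, 0.2, 0.8]
gripper_width: 0.003
```

```bash
python3 - <<'E'
from h import *
from plant import manip
s=manip.state();st=np.load("st.npy");print(s["tool_pos"],W2S(st,s["tool_pos"][None]))
im=manip.grab_frame("wrist")[:,:,::-1];cv2.imwrite("pics/w7.png",im)
cv2.imwrite("pics/w7b.png",cv2.resize(im[0:300,50:450],(800,600),interpolation=cv2.INTER_CUBIC))
E
```

```text
[0.5145 0.033  0.1373] [[  2.669  -10.1104]]
```

View pics/w7b.png

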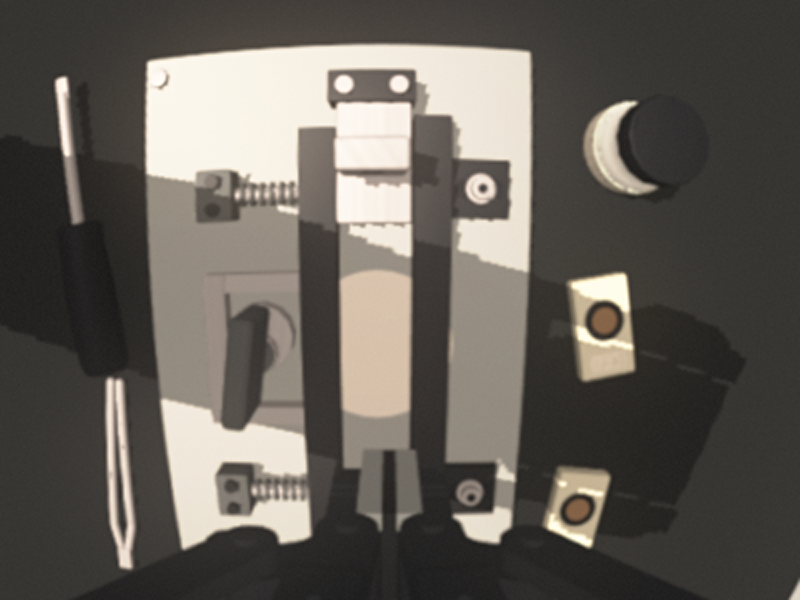

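The gauge's front edge (row 103) meets the stop, it sits flat in the track, and the arm is clear. I'm handing in.

```bash
python3 -c "
from plant import manip
print(manip.job_done())"
```

```text
the job is handed in; nothing more can be done
None
```

The gap is set with about 1.1 mm of play, and the gauge now stands against the end stop. I handed the job in at about 13 s; no verdict is reported.

- **Setting:** I turned the winged bolt clockwise from about 124° to 81° (1.42 rad). The first setting measured about 1.26 mm of play, so I trimmed it by 2.5°. The final image measurement gave a gap of 31.07 mm, with the gauge against the guide and about 1.1 mm free on the fence side. The uncertainty is roughly 0.2 to 0.3 mm, because a small edge bias in the image could make the true play slightly larger.
- **Sliding check:** I pushed the gauge low on its base with shut fingers. It slid at about 1 to 1.5 N, so it was not pinched. The force rose to 12 N with almost no further movement once it met the stop, and I then backed off.
- **Last picture:** The gauge is flat in the track with its front face at the stop, and the arm is clear. What shows of the carriers, jar, screwdriver and tweezers looks undisturbed. The objective, dish, tray and look-alike gauges were out of view, but the arm's path did not go near touching them.
- **Disagreements and budget:** My camera-based and bolt-based positions differed by about 1 mm, and I judged the play only from relative edges. I viewed 11 pictures, one over the budget.

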